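# Roll the round bar into the inspection V-block and up to its stop

## Task

Roll the copper round bar sideways along the bench, up the ramp and over the lip into the V-block, then push it lengthwise along the groove until its far end rests against the stop in front of the small camera. Only push it, with the fingertips or the outside of the fingers, and keep it in check: do not pick it up, carry it or tip it, and do not let it shoot away. Leave everything else where it lies.

Things in the scene. Friction and masses are not known exactly. Their poses are not given: they have to be found in the camera images.
- bar: Solid copper-coloured round bar with silvery ends, 40 mm diameter, 140 mm long, 0.5 to 0.75 kg, lying on the bench on the ramp side of the V-block. Origin at its centre (20 mm up), x along its axis; y and z turn as it rolls. It rolls easily, square to its axis (a push off-centre hardly turns it), stops soon on the level when let go, rolls back if left on the ramp. Lightly oiled: friction 0.25 to 0.36 on all it touches.
- nest: Aluminium V-block with a ramp on one side, then a stop and a small black camera with a white ring light; bolted down, place and yaw vary. Origin on the bench, straight below the groove's bottom. x runs along the groove to the stop, away from the robot; y points across it, down the ramp, to where the bar lies. The block spans x = -105 to +80 mm; the camera x = 122 to 206 mm, up to 62 mm high.
- ramp_toe (a point): Point of the ramp's foot, level with the nest's origin, where it meets the bench, 118 mm from the groove along the nest's y. Axes as the nest's. From here the ramp rises evenly (10 degrees) to the lip. The ramp is as long along x as the V-block.
- lip (a point): Point of the V-block's lip, level with the nest's origin, the flat top of the ramp, 16 mm high, from y = +27 to +21 mm in the nest's frame (this point at +24 mm). Axes as the nest's. Past it the groove's flank falls to the bottom.
- groove (a point): Point on the axis of a bar lying in the groove, 27 mm straight above the nest's origin. Axes as the nest's. The groove is a 120 degree V with thin dark facings, its bottom 4 mm above the bench; its far flank rises to 24 mm at y = -35 mm and the block ends at y = -52 mm.
- stop (a point): Centre of the stop's face, 80 mm along x from point groove, on the axis of a bar lying there. Axes as the nest's. The stop is two dark steel posts, 42 mm high and 10 mm thick, at y = -27 to -11 and +11 to +27 mm. With its end against them the bar's centre is 70 mm before this point, and its near end 140 mm before it (push on the upper half of that end face).
- breaker: White two-pole circuit breaker on its back, 88 x 36 x 76 mm high, loose, beyond the bar's lane. Origin under its centre. Leave alone.
- contactor: Grey and black contactor, 74 x 45 x 87 mm high, loose, beyond the bar's lane. Origin under its centre. Leave alone.
- tape: Roll of blue tape lying flat, 100 mm across, 25 mm high, loose, on the far side of the nest from the ramp. Origin under its centre. Leave alone.
- screwdriver: Screwdriver with a yellow handle, 190 mm long, 26 mm thick, lying loose behind the bar's start. Origin under its middle, x along it towards the tip. Leave alone.
- gland: Brass cable gland standing upright, 30 mm across, 34 mm high, loose, beside the camera on the ramp side. Origin under its centre. Leave alone.
- terminals: Piece of steel rail with grey, blue and green terminal blocks, 110 x 46 x 44 mm high, loose, on the far side of the nest from the ramp. Origin under its centre. Leave alone.
- mouse: Black computer mouse, 105 x 62 x 28 mm, loose, at the left. Origin under its centre. Leave alone.
Mind the look-alikes: they are no part of the job. There is more than one size of the bar; the job needs the smallest.

How it is judged (in metres and radians):
On the way, in this order (a step that is already met when the one before it is completed fails the run):
1. The bar is rolling: it has turned over by about half a turn (150 degrees or more) about its own axis on the bench, short of the V-block's lip (angle between bar's own z axis and vertical above 2.6 rad and y of bar in the frame of nest above 0.03 m).
2. The bar lies in the groove of the V-block (y of bar in the frame of nest between -0.004 and 0.004 m and z of bar in the frame of nest below 0.031 m and angle between the x axis of bar and the x axis of nest, either way round below 0.05 rad), for 0.2 s.
At the end, for the whole second after the job is handed in: The bar lies at rest in the groove of the V-block (axis within 4 mm of the groove's middle and down on both flanks, within 3 degrees of its direction), with its far end within 2.5 mm of the stop (all of step 2 and x of bar in the frame of nest between 0.0075 and 0.0125 m and linear speed of bar below 0.01 m/s); the robot touches nothing.
It fails at once if The bar is lifted: its centre rises above 45 mm (it passes over the lip at 36 mm), or above 30 mm before it has reached the ramp (it rolls on the bench at 20 mm) (height (world z) of bar above 0.045 m or (height (world z) of bar above 0.03 m and y of bar in the frame of nest above 0.13 m)).
It fails at once if The bar is tipped up by more than 15 degrees (angle between bar's own x axis and vertical below 1.31 rad or angle between bar's own x axis and vertical above 1.83 rad).
It fails at once if The bar shoots away: faster than 0.7 m/s (linear speed of bar above 0.7 m/s).
It fails at once if Something else on the bench (breaker, contactor, tape, screwdriver, gland, terminals, mouse) is displaced by more than 15 mm (distance of any of breaker, contactor, tape, screwdriver, gland, terminals, mouse from where it was at the start of the episode above 0.015 m).
It also fails if it takes over 48 s, if anything falls off the work surface, if the arm or the gripper's body presses on something with over 40 N, if the wrist force passes 120 N, or if a joint passes its speed limit or range.

## Robot

A 6-joint arm with a two-finger parallel gripper is mounted at the origin on the work surface. World frame = base frame: x ahead of the robot, y to its left, z up, the work surface at z = 0. Lengths are in mm, angles in rad, forces in N, time in s.
With the tool pointing down it reaches from about 375 to 750 mm from the base axis. Payload 9 kg.
Tool frame: the origin (TCP) lies between the finger pads; the fingertips stand 25 mm ahead of it and the grasp point (between the pads) lies 6 mm ahead of it; z points along the fingers, y is the line along which they close (so a half turn about z gives the same grasp; the last joint's range is limited). The gripper opens to 85 mm and grips with 20 to 120 N. Pads are 22 mm wide; open, the fingers measure 114 mm over their backs; the gripper's body (76 mm by 85 mm) begins 54 mm behind the grasp point. The pads swing forward as they close: fully open they stand 13 mm farther back than shut.
Start: joints at [1.103, 0.104, 0.097, 1.564, 0, 1.353], TCP at [148.328, 581.406, 256.331] pointing down, gripper open.
Joint ranges: [-2.99, 2.99], [-0.84, 1.86], [-1.1, 1.16], [-1.84, 2.11], [-1.51, 1.56], [-3.14, 3.14]. Speed limits (rad/s): [2.22, 2.22, 2.57, 3.14, 3.14, 3.14].

## Interface

Orientations are given as a unit quaternion [w, x, y, z].
In Python, from bench import manip gives the robot as it stands.
- The arm moves only by the tool play_rows, never from a script. Its argument "steps" is a list of rows, each an object with "linear": the shift along the tool's x, y, z in m, a list of three; "turn": the turn, a rotation vector about the tool's x, y, z in rad, a list of three; "claw": the finger opening in m, from 0 to 0.0854. In form: [{"linear": [dx, dy, dz], "turn": [rx, ry, rz], "claw": claw}, ...]. A call has 1 to 20 rows; each row shifts and turns the commanded pose from where the row before left it, along the tool's axes as they then stand; what a row does not reach is not made up. A row lasts 1/8 s, in which the tool goes at most 62.5 mm and 10.7 degrees, less where a joint would pass 70% of its speed; a pose out of reach is approached as far as the arm can. A call is refused whole if a number of a shift passes 0.0625 or a number of a turn 0.188, either way. A call with a gripper value outside its range is refused whole. The fingers move at their own pace and stop on an object; "squeeze" is the grip in N (left out, the last holds). Time passes only in rows, so rows that do not move let the fingers close. It gives the time, the measured TCP pose, the force, the opening and the grip force at its end, in the units of the state.
- manip.get_obs(): the state, without advancing time (a new reading comes with each control period).
- manip.camera(name): name is "scene" or "top"; returns a dict with "color" (420x560x3 uint8, red, green, blue), "depth" (420x560 float32, mm along the optical axis (not along the pixel's ray), 0 where there is no reading), "fovy" (degrees; the focal length in pixels is half the picture's height over the tangent of half this angle, whatever the lens; pixels are square), "cx", "cy" (the principal point, pixels), "R" (3x3) and "t" (3): a world point X has camera coordinates R X + t. Camera axes: x right, y down, z forward; pixel columns grow to the right and rows downward; lengths in mm; the calibration is good to about 2 mm. A picture is of the moment at which its call begins.
- manip.close_job(): hands the job in; it is judged then, once.
The state is a dict: "time": time; "joint_pos": joint angles; "qd": joint speeds; "effort": joint torques, N m; "tool_pos": TCP position; "tool_rot": TCP orientation; "ft_force": force on the tool from outside, world axes, zero at the start; "moment": the same for the moment, N m; "width": opening from 0.0 (shut) to 1.0 (fully open); "finger_force": force on a finger pad.
Only numpy, scipy, OpenCV 4.12 (cv2) and the standard library are available. Lean on these libraries where they do the work, as an engineer would, in place of code of your own. Each camera call takes 0.05 s, during which the arm holds its last target. There are 200 camera calls.

## Working session

There is one attempt and no reset: what is moved stays moved. The work goes in short steps, Python scripts to look and compute and a tool call to move; the robot and the scene stay as the last step left them, time stands still between calls to the robot, and variables do not carry over. Pictures are saved under pics/ and viewed, at most 10 in all, crops included, and the job is handed in when it is done.

Besides the shell and the picture viewer there is one more tool, called after "Request:" as name(argument=value, ...) on one line, values as JSON. play_rows: Moves the arm, as the interface text tells. Its arguments: {"type":"object","properties":{"steps":{"type":"array","items":{"type":"object","properties":{"linear":{"type":"array","items":{"type":"number"}},"turn":{"type":"array","items":{"type":"number"}},"claw":{"type":"number"}}}},"squeeze":{"type":"number"}},"required":["steps"]}

```bash
mkdir -p pics
cat > h.py <<'E'
from bench import manip
import numpy as np, cv2
def grab(n,save=None):
    c=manip.camera(n)
    if save: cv2.imwrite(save,c["color"][:,:,::-1])
    np.savez(f"{n}.npz",**{k:np.array(v) for k,v in c.items()})
    return c
def load(n): return dict(np.load(f"{n}.npz"))
def ray(c,u,v):
    f=c["color"].shape[0]/2/np.tan(np.radians(c["fovy"])/2)
    d=np.array([(u-c["cx"])/f,(v-c["cy"])/f,1.0]); R=c["R"]
    return -R.T@c["t"], R.T@d
def atz(c,u,v,z):
    o,d=ray(c,u,v); return o+d*(z-o[2])/d[2]
def dep(c,u,v):
    o,d=ray(c,u,v); return o+d*c["depth"][int(v),int(u)]
def proj(c,X):
    f=c["color"].shape[0]/2/np.tan(np.radians(c["fovy"])/2)
    p=c["R"]@np.asarray(X,float)+c["t"]; return p[:2]/p[2]*f+[c["cx"],c["cy"]]
def cloud(c):
    f=c["color"].shape[0]/2/np.tan(np.radians(c["fovy"])/2)
    v,u=np.mgrid[:c["depth"].shape[0],:c["depth"].shape[1]]
    P=np.stack([(u-c["cx"])/f,(v-c["cy"])/f,np.ones(u.shape)],-1)*c["depth"][...,None]
    return (P-c["t"])@c["R"]
E
python3 - <<'E'
from h import *
for n in("top","scene"):
    c=grab(n,f"pics/{n}0.png"); print(n,c["fovy"],c["cx"],c["cy"],-c["R"].T@c["t"])
print(manip.get_obs())
E
```

```text
top 53.81158075538666 277.8722529934782 211.76814118673116 [ 360.37849831   19.32789719 1062.45652769]
scene 57.05786144782758 286.8539212706886 214.07563909455317 [931.27443058 297.09640969 849.75851999]
{'time': 0.1, 'joint_pos': array([1.10327782e+00, 1.04613426e-01, 9.65706694e-02, 1.56389252e+00,
       1.52493418e-05, 1.35310672e+00]), 'qd': array([-0.00074315,  0.00068813,  0.00126246, -0.00062376,  0.00139984,
       -0.00033698]), 'effort': array([ 6.26918118e-03, -5.58211112e+01,  5.04719353e+01,  1.31932081e-02,
       -2.95771442e-04, -9.83119378e-06]), 'tool_pos': array([148.20548412, 581.14422094, 255.628388  ]), 'tool_rot': array([-1.98490832e-04,  1.24589837e-01,  9.92208168e-01, -5.33815489e-04]), 'ft_force': array([-0.05666409,  0.83910285, -0.15913454]), 'moment': array([-0.0357233 ,  0.01005388,  0.00716846]), 'finger_force': 0.0, 'width': 1.001926216101274}
```

View pics/top0.png

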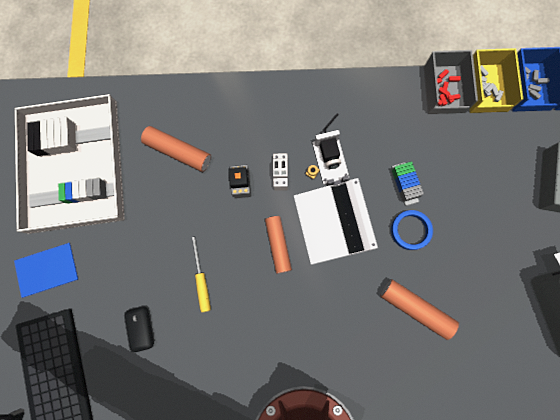

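View pics/scene0.png

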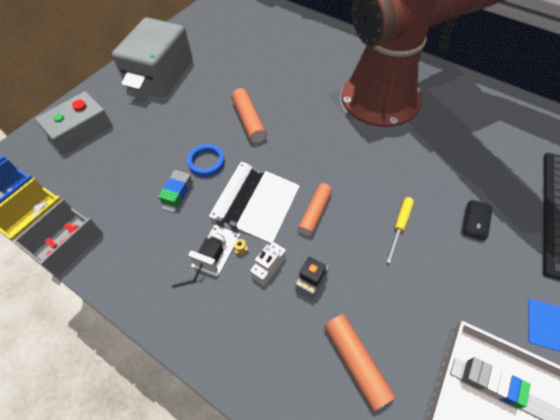

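Top view shows three copper bars: (278,244), (175,148) and (418,308). The one at (278,244) is the shortest and lies on the ramp side of the V-block, whose groove runs (337,187) to (352,252). The camera is at (330,155), the gland at (313,171), the breaker at (280,169), the contactor at (239,180) and the screwdriver at (200,275). I'll confirm in an enlarged crop and with depth measurements.

Run:
```python
from h import *
c=load("top"); im=cv2.imread("pics/top0.png")
cv2.imwrite("pics/crop1.png",cv2.resize(im[130:290,220:420],None,fx=4,fy=3.75*4/3.75,interpolation=cv2.INTER_CUBIC)[:600])
# scene crop
s=load("scene"); im2=cv2.imread("pics/scene0.png")
cv2.imwrite("pics/crop2.png",cv2.resize(im2[150:300,180:340],None,fx=4,fy=4,interpolation=cv2.INTER_CUBIC))
for n in("top","scene"):
    c=load(n); P=cloud(c); col=c["color"].astype(int)
    m=((col[...,0]>1.5*col[...,2])&(col[...,0]-col[...,1]>40)&(col[...,0]>90)).astype(np.uint8)
    k,l,st,ce=cv2.connectedComponentsWithStats(m)
    for i in range(1,k):
        if st[i,4]>250:
            p=P[l==i]; p=p[(p[:,2]>5)&(p[:,2]<90)]
            if len(p)<50: continue
            (cx,cy),(w,h),a=cv2.minAreaRect(p[:,:2].astype(np.float32))
            q=p[:,:2]-p[:,:2].mean(0); e=np.linalg.svd(q,full_matrices=False)[2][0]; e*=np.sign(e[0]) 
            print(n,ce[i].round(),len(p),"ctr",round(cx,1),round(cy,1),"size",round(w,1),round(h,1),"ztop",np.percentile(p[:,2],95).round(1),"axis deg",np.degrees(np.arctan2(e[1],e[0])).round(2))
    # bench noise
    b=P[(abs(P[...,2])<4)]; print("bench",len(b),b[:,2].mean())
    mm=(P[...,2]>30)&(P[...,2]<60)
```

```text
top [173. 147.] 1254 ctr 730.8 322.1 size 182.2 49.0 ztop 52.6 axis deg 62.69
top [278. 244.] 846 ctr 472.5 55.2 size 139.8 38.3 ztop 40.6 axis deg 10.9
top [421. 310.] 1639 ctr 308.9 -281.8 size 182.1 49.7 ztop 52.4 axis deg 55.47
bench 145875 -0.5250848485501014
scene [247. 111.] 754 ctr 310.4 -284.5 size 183.6 49.9 ztop 52.1 axis deg 55.16
scene [316. 207.] 740 ctr 472.4 52.8 size 142.5 38.3 ztop 40.0 axis deg 10.95
scene [359. 362.] 2400 ctr 731.6 319.1 size 181.8 50.1 ztop 51.3 axis deg 62.85
bench 140576 -0.8572500633060628
```

View pics/crop1.png

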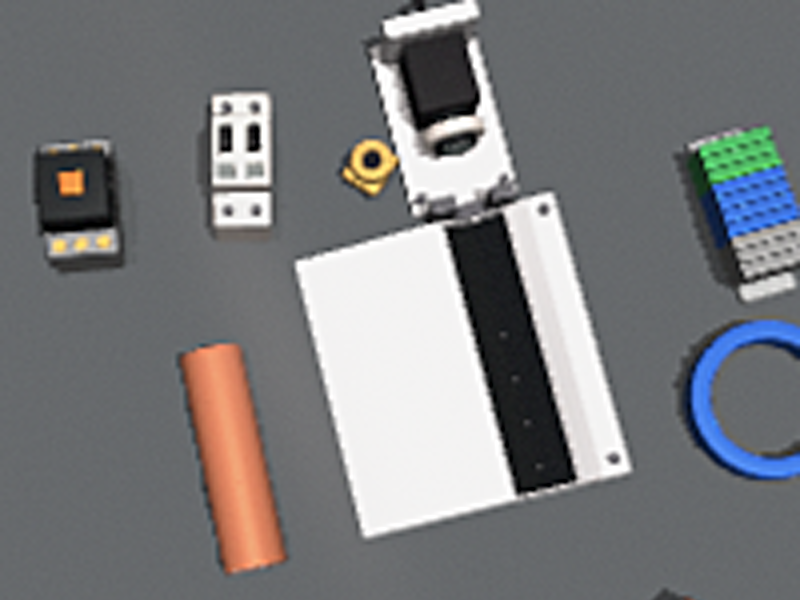

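View pics/crop2.png

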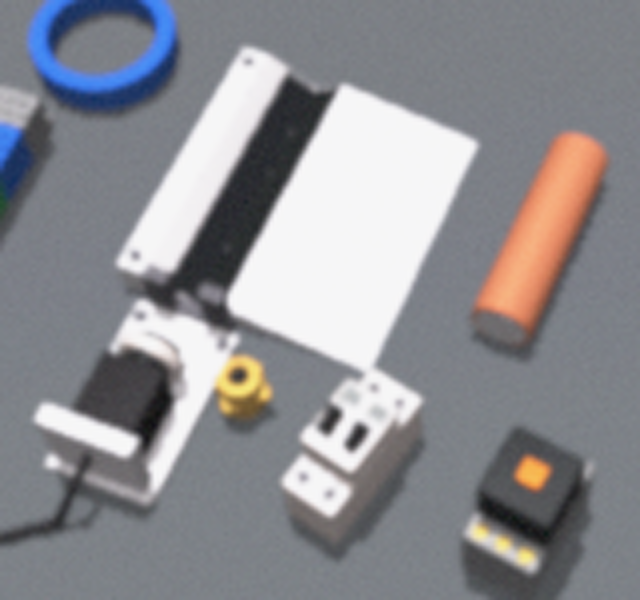

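The bar at top (278,244) measures 140 x 40 mm and is confirmed as the one; the other two are 182 x 50. In crop 1 the ramp toe corners are (297,262) and (365,537), and the block's far corners are (553,193) and (631,470). In crop 2 the toe corners are (478,145) and (370,372).

Run:
```python
from h import *
t=load("top"); s=load("scene")
T=lambda u,v,z:atz(t,(u+.5)/4-.5+220,(v+.5)/4-.5+130,z)
S=lambda u,v,z:atz(s,(u+.5)/4-.5+180,(v+.5)/4-.5+150,z)
A,B=T(297,262,0),T(365,537,0); A2,B2=S(370,372,0),S(478,145,0)
C,D=T(553,193,24),T(631,470,24); C2,D2=S(120,262,24),S(247,48,24)
for n,p in dict(A=A,A2=A2,B=B,B2=B2,C=C,C2=C2,D=D,D2=D2).items(): print(n,p.round(1))
def rig(src,dst):
    src=np.array(src);dst=np.array(dst);a=src.mean(0);b=dst.mean(0)
    U,_,V=np.linalg.svd((src-a).T@(dst-b)); R=(U@np.diag([1,np.linalg.det(U@V)])@V).T
    return R,b-R@a,np.linalg.norm((src@R.T+b-R@a)-dst,axis=1)
src=[(80,118),(-105,118),(80,-52),(-105,-52)]
Ps=[[A,B,C,D],[A2,B2,C2,D2]]
for P in Ps+[[(a+b)/2 for a,b in zip(*Ps)]]:
    R,o,e=rig(src,[p[:2] for p in P]); print("nest",o.round(1),np.degrees(np.arctan2(R[1,0],R[0,0])).round(2),e.round(1))
bar=np.array([472.5,54.0]); print("bar in nest",R.T@(bar-o))
# cloud refine: dark groove floor & ramp plane profile
for c in(t,s):
    P=cloud(c).reshape(-1,3); q=(P[:,:2]-o)@R
    k=(abs(q[:,0])<70)&(abs(q[:,1]+0)<160); q=q[k];z=P[k,2]
    for y in range(-60,150,6):
        m=abs(q[:,1]-y)<3
        print((y,np.median(z[m]).round(1)),end=' ')
    print()
for nm,px in dict(gland=(313,170),breaker=(280,168),contactor=(239,180),sd_tip=(194,238),sd_end=(206,310)).items():
    p=dep(t,*px); print(nm,p.round(0),(R.T@(p[:2]-o)).round(0))
```

```text
A [602.8  11.3   0. ]
A2 [602.1  11.8   0. ]
B [422.5 -28.    0. ]
B2 [422.5 -27.6   0. ]
C [ 639.  -154.3   24. ]
C2 [ 636.5 -154.7   24. ]
D [ 459.7 -193.5   24. ]
D2 [ 457.4 -194.    24. ]
nest [ 550.3 -120.7] 12.4 [0.6 0.1 0.6 0.9]
nest [ 548.7 -120.8] 12.09 [0.5 1.1 1.3 0.5]
nest [ 549.5 -120.7] 12.25 [0.2 0.6 0.9 0.6]
bar in nest [-38.20832122 187.09174469]
(-60, np.float64(-0.8)) (-54, np.float64(0.5)) (-48, np.float64(23.3)) (-42, np.float64(23.2)) (-36, np.float64(23.4)) (-30, np.float64(21.3)) (-24, np.float64(17.8)) (-18, np.float64(14.6)) (-12, np.float64(11.3)) (-6, np.float64(8.3)) (0, np.float64(5.1)) (6, np.float64(6.4)) (12, np.float64(10.0)) (18, np.float64(13.5)) (24, np.float64(15.4)) (30, np.float64(15.0)) (36, np.float64(13.9)) (42, np.float64(12.8)) (48, np.float64(12.2)) (54, np.float64(10.3)) (60, np.float64(9.8)) (66, np.float64(9.0)) (72, np.float64(7.4)) (78, np.float64(6.3)) (84, np.float64(5.6)) (90, np.float64(4.4)) (96, np.float64(3.2)) (102, np.float64(2.6)) (108, np.float64(1.0)) (114, np.float64(0.2)) (120, np.float64(-0.5)) (126, np.float64(-1.0)) 
[... 413 characters left out ...]
14.9)) (30, np.float64(13.9)) (36, np.float64(13.1)) (42, np.float64(11.8)) (48, np.float64(10.7)) (54, np.float64(9.6)) (60, np.float64(8.8)) (66, np.float64(7.8)) (72, np.float64(6.5)) (78, np.float64(5.5)) (84, np.float64(4.4)) (90, np.float64(3.5)) (96, np.float64(2.8)) (102, np.float64(1.5)) (108, np.float64(0.2)) (114, np.float64(-1.0)) (120, np.float64(-1.1)) (126, np.float64(-1.2)) (132, np.float64(-1.3)) (138, np.float64(-1.1)) (144, np.float64(-1.5)) 
gland [661. -39.  32.] [126.  56.]
breaker [659.  45.  64.] [142. 139.]
contactor [625. 145.  85.] [130. 244.]
sd_tip [493. 270.  13.] [ 28. 394.]
sd_end [313. 234.  23.] [-156.  397.]
  return _methods._mean(a, axis=axis, dtype=dtype,
  ret = ret.dtype.type(ret / rcount)
```

Request:
play_rows(steps=[{"linear": [-0.0352, -0.0321, 0], "claw": 0.0854}, {"linear": [-0.0352, -0.0321, 0]}, {"linear": [-0.0352, -0.0321, 0]}, {"linear": [-0.0352, -0.0321, 0]}, {"linear": [-0.0352, -0.0321, 0]}, {"linear": [-0.0352, -0.0321, 0]}, {"linear": [-0.0352, -0.0321, 0]}, {"linear": [-0.0352, -0.0321, 0]}, {"linear": [-0.0352, -0.0321, 0]}, {"linear": [-0.0352, -0.0321, 0]}, {"linear": [-0.0352, -0.0321, 0]}, {"linear": [-0.0352, -0.0321, 0]}, {"turn": [0, 0, 0.1868], "linear": [0, 0, 0.02]}, {"turn": [0, 0, 0.1868], "linear": [0, 0, 0.02]}, {"turn": [0, 0, 0.1868], "linear": [0, 0, 0.02]}, {"turn": [0, 0, 0.1868], "linear": [0, 0, 0.02]}, {"turn": [0, 0, 0.1868], "linear": [0, 0, 0.02]}, {"turn": [0, 0, 0.1868], "linear": [0, 0, 0.02]}, {"linear": [0, 0, 0]}])

```text
invalid input
```

Request:
play_rows(steps=[{"linear": [-0.0352, -0.0321, 0], "turn": [0, 0, 0], "claw": 0.085}, {"linear": [-0.0352, -0.0321, 0], "turn": [0, 0, 0], "claw": 0.085}, {"linear": [-0.0352, -0.0321, 0], "turn": [0, 0, 0], "claw": 0.085}, {"linear": [-0.0352, -0.0321, 0], "turn": [0, 0, 0], "claw": 0.085}, {"linear": [-0.0352, -0.0321, 0], "turn": [0, 0, 0], "claw": 0.085}, {"linear": [-0.0352, -0.0321, 0], "turn": [0, 0, 0], "claw": 0.085}, {"linear": [-0.0352, -0.0321, 0], "turn": [0, 0, 0], "claw": 0.085}, {"linear": [-0.0352, -0.0321, 0], "turn": [0, 0, 0], "claw": 0.085}, {"linear": [-0.0352, -0.0321, 0], "turn": [0, 0, 0], "claw": 0.085}, {"linear": [-0.0352, -0.0321, 0], "turn": [0, 0, 0], "claw": 0.085}, {"linear": [-0.0352, -0.0321, 0], "turn": [0, 0, 0], "claw": 0.085}, {"linear": [-0.0352, -0.0321, 0], "turn": [0, 0, 0], "claw": 0.085}, {"linear": [0, 0, 0.02], "turn": [0, 0, 0.1868], "claw": 0.085}, {"linear": [0, 0, 0.02], "turn": [0, 0, 0.1868], "claw": 0.085}, {"linear": [0, 0, 0.02], "turn": [0, 0, 0.1868], "claw": 0.085}, {"linear": [0, 0, 0.02], "turn": [0, 0, 0.1868], "claw": 0.085}, {"linear": [0, 0, 0.02], "turn": [0, 0, 0.1868], "claw": 0.085}, {"linear": [0, 0, 0.02], "turn": [0, 0, 0.1868], "claw": 0.085}, {"linear": [0, 0, 0], "turn": [0, 0, 0], "claw": 0.085}])

```text
time: 2.48
tool_pos: [461.1, 103.8, 134.7]
tool_rot: [-0.001, 0.632, 0.775, -0.001]
ft_force: [0.2, 0.0, 0.2]
width: 0.996
finger_force: 0.0
```

Run:
```python
from h import *
s=grab("scene","pics/scene1.png"); P=cloud(s).reshape(-1,3)
ob=manip.get_obs(); p=ob["tool_pos"]; print(p,ob["tool_rot"])
x=np.array([-.201,.980]);y=np.array([.98,.201])
d=P[:,:2]-p[:2]; a=d@x; b=d@y
for z in range(60,220,8):
    m=(abs(P[:,2]-z)<4)&(abs(a)<70)&(abs(b)<90)
    if m.sum()>3: print(z,m.sum(),"x",np.percentile(a[m],[2,98]).round(0),"y",np.percentile(b[m],[2,98]).round(0))
im=cv2.imread("pics/scene1.png"); u,v=proj(s,p).astype(int)
u0,v0=max(u-100,0),max(v-75,0)
cv2.imwrite("pics/crop3.png",cv2.resize(im[v0:v0+150,u0:u0+200],None,fx=4,fy=4,interpolation=cv2.INTER_CUBIC)); print(u,v,u0,v0)
```

```text
[461.84056718 103.77942424 135.94867115] [-5.89199618e-04  6.31283891e-01  7.75551524e-01 -3.67900682e-04]
124 6 x [-12.   8.] y [47. 52.]
132 14 x [-8.  9.] y [-22.  55.]
140 12 x [-9.  9.] y [46. 56.]
172 32 x [-15.  11.] y [42. 73.]
180 57 x [-13.  10.] y [29. 73.]
188 37 x [-14.  15.] y [27. 71.]
196 61 x [-19.  15.] y [22. 71.]
204 67 x [-19.  14.] y [20. 70.]
212 72 x [-21.  17.] y [13. 69.]
339 189 239 114
```

View pics/crop3.png

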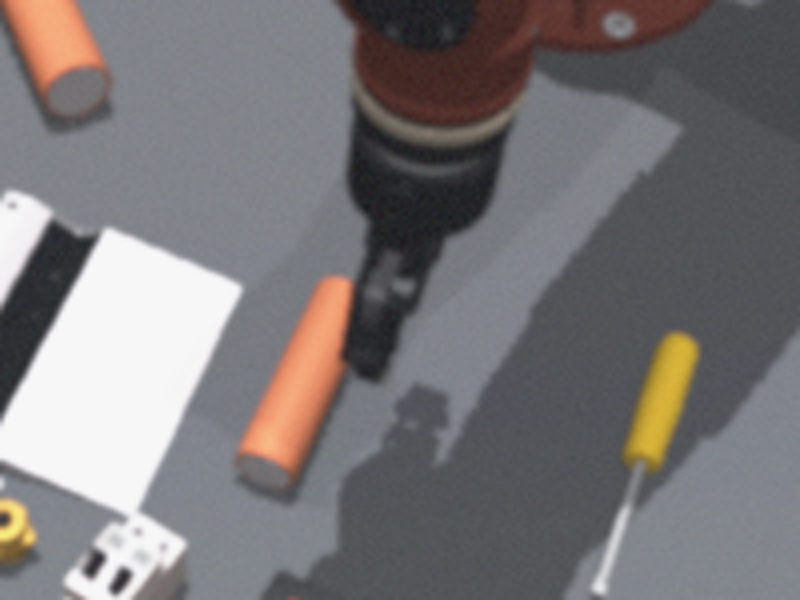

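Crop 3 shows the open gripper just behind the bar: the near finger's tip is at crop (368,378), and the bar is untouched. Next I lower the tool partway and check the tip height.

Request:
play_rows(steps=[{"linear": [0, 0, 0.025], "turn": [0, 0, 0], "claw": 0.085}, {"linear": [0, 0, 0.025], "turn": [0, 0, 0], "claw": 0.085}, {"linear": [0, 0, 0.025], "turn": [0, 0, 0], "claw": 0.085}, {"linear": [0, 0, 0.025], "turn": [0, 0, 0], "claw": 0.085}, {"linear": [0, 0, 0], "turn": [0, 0, 0], "claw": 0.085}])

```text
time: 3.15
tool_pos: [461.5, 103.8, 35.7]
tool_rot: [-0.001, 0.632, 0.775, -0.001]
ft_force: [0.1, -1.1, 0.6]
width: 0.99
finger_force: 0.0
```

Run:
```python
from h import *
s=load("scene"); p=np.array([461.8,103.8,136]);x=np.array([-.201,.980,0]);y=np.array([.98,.201,0])
for dz in(8,12,16,20,25): print("before, tip corner proj in crop",dz,[((proj(s,p+y*b+x*a-[0,0,dz])-[239,114])*4+1.5).round() for a,b in((-11,57),(11,57),(-11,43))])
s=grab("scene"); P=cloud(s).reshape(-1,3); col=s["color"].reshape(-1,3)
p=manip.get_obs()["tool_pos"];print(p)
d=P-p; a=d@x;b=d@y
for z in range(4,44,4):
    m=(abs(P[:,2]-z)<2)&(abs(a)<22)&(abs(b)<80)&(col.max(1)<70)
    if m.any(): print(z,m.sum(),a[m].min().round(),a[m].max().round(),b[m].min().round(),b[m].max().round())
```

```text
before, tip corner proj in crop 8 [array([347., 384.]), array([385., 397.]), array([356., 364.])]
before, tip corner proj in crop 12 [array([347., 388.]), array([385., 401.]), array([355., 368.])]
before, tip corner proj in crop 16 [array([346., 391.]), array([384., 404.]), array([355., 372.])]
before, tip corner proj in crop 20 [array([346., 395.]), array([383., 408.]), array([354., 375.])]
before, tip corner proj in crop 25 [array([345., 400.]), array([383., 413.]), array([354., 380.])]
[462.43599163 103.74563861  36.92589175]
4 2 4.0 6.0 5.0 15.0
32 2 -2.0 2.0 52.0 53.0
36 4 -9.0 -0.0 53.0 55.0
40 1 4.0 4.0 55.0 55.0
```

Request:
play_rows(steps=[{"linear": [0, 0, 0.008], "turn": [0, 0, 0], "claw": 0.085}, {"linear": [0, 0, 0.008], "turn": [0, 0, 0], "claw": 0.085}, {"linear": [-0.008, 0, 0], "turn": [0, 0, 0], "claw": 0.085}, {"linear": [-0.008, 0, 0], "turn": [0, 0, 0], "claw": 0.085}, {"linear": [-0.006, 0, 0], "turn": [0, 0, 0], "claw": 0.085}, {"linear": [-0.006, 0, 0], "turn": [0, 0, 0], "claw": 0.085}, {"linear": [-0.006, 0, 0], "turn": [0, 0, 0], "claw": 0.085}, {"linear": [-0.006, 0, 0], "turn": [0, 0, 0], "claw": 0.085}, {"linear": [-0.006, 0, 0], "turn": [0, 0, 0], "claw": 0.085}, {"linear": [-0.006, 0, 0], "turn": [0, 0, 0], "claw": 0.085}])

```text
time: 4.45
tool_pos: [472.8, 52.4, 20.3]
tool_rot: [-0.0, 0.633, 0.774, 0.0]
ft_force: [0.2, 0.2, 0.7]
width: 0.993
finger_force: 0.2
```

```bash
cat > st.py <<'E'
from h import *
import sys
from scipy.spatial.transform import Rotation as Ro
o=np.array([549.5,-120.7]);a=np.radians(12.25);R=np.array([[np.cos(a),-np.sin(a)],[np.sin(a),np.cos(a)]])
for n in("top","scene"):
    c=grab(n,sys.argv[1]+n+".png" if len(sys.argv)>1 else None); P=cloud(c); col=c["color"].astype(int)
    m=((col[...,0]>1.5*col[...,2])&(col[...,0]-col[...,1]>30)&(col[...,0]>70))
    q=(P[...,:2]-o)@R; m&=(abs(q[...,0])<160)&(abs(q[...,1])<230)&(P[...,2]>8)&(P[...,2]<65)&~((q[...,0]>95)&(abs(q[...,1]-56)<35))
    p=P[m]; (cx,cy),(w,h),_=cv2.minAreaRect(p[:,:2].astype(np.float32)); e=np.linalg.svd(p[:,:2]-p[:,:2].mean(0),full_matrices=False)[2][0]; e*=np.sign(e[0])
    print(n,len(p),"bar nest",(R.T@([cx,cy]-o)).round(1),round(w,1),round(h,1),"yaw",np.degrees(np.arctan2(e[1],e[0])).round(2),"ztop",np.percentile(p[:,2],[90,98]).round(1))
ob=manip.get_obs(); print(ob["time"],"tcp nest",(R.T@(ob["tool_pos"][:2]-o)).round(1),ob["tool_pos"].round(1),"f",ob["ft_force"].round(1),"tool y yaw",np.degrees(np.arctan2(*Ro.from_quat(np.roll(ob["tool_rot"],-1)).as_matrix()[1::-1,1])).round(2))
E
python3 st.py
```

```text
top 118 bar nest [-84.5 147.7] 47.8 23.1 yaw -3.07 ztop [39.1 40.5]
scene 322 bar nest [-15.2 141.2] 111.9 38.4 yaw 20.33 ztop [39.3 41.4]
4.55 tcp nest [-38.1 185.2] [472.9  52.2  20.3] f [0.2 0.8 0.3] tool y yaw 11.43
```

Run:
```python
from h import *
t=load("top");s=load("scene")
f=lambda c,a,b:cv2.resize(c["color"][a:a+150,b:b+100,::-1],None,fx=4,fy=4,interpolation=cv2.INTER_CUBIC)
cv2.imwrite("pics/crop4.png",np.hstack([f(t,150,250),f(s,150,250)]))
```

```text
(no output)
```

View pics/crop4.png

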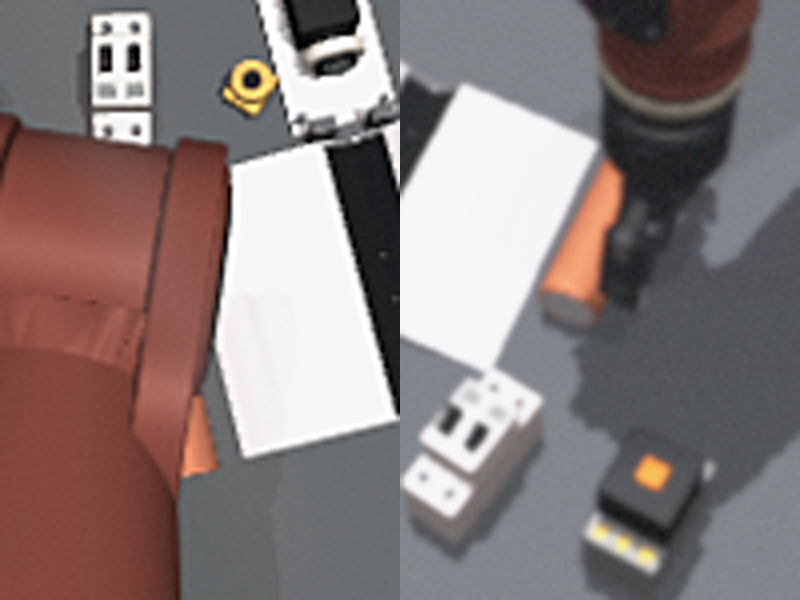

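The bar rolls just ahead of the fingers, its far end at right-half crop (572,305), and nothing else has been touched. Next I push it up the ramp, raising the fingers along with it.

Request:
play_rows(steps=[{"linear": [-0.006, 0, 0], "turn": [0, 0, -0.014], "claw": 0.085}, {"linear": [-0.006, 0, 0], "turn": [0, 0, 0], "claw": 0.085}, {"linear": [-0.006, 0, 0], "turn": [0, 0, 0], "claw": 0.085}, {"linear": [-0.006, 0, 0], "turn": [0, 0, 0], "claw": 0.085}, {"linear": [-0.006, 0, 0], "turn": [0, 0, 0], "claw": 0.085}, {"linear": [-0.006, 0, 0], "turn": [0, 0, 0], "claw": 0.085}, {"linear": [-0.006, 0, -0.0011], "turn": [0, 0, 0], "claw": 0.085}, {"linear": [-0.006, 0, -0.0011], "turn": [0, 0, 0], "claw": 0.085}, {"linear": [-0.006, 0, -0.0011], "turn": [0, 0, 0], "claw": 0.085}, {"linear": [-0.006, 0, -0.0011], "turn": [0, 0, 0], "claw": 0.085}, {"linear": [-0.006, 0, -0.0011], "turn": [0, 0, 0], "claw": 0.085}, {"linear": [-0.006, 0, -0.0011], "turn": [0, 0, 0], "claw": 0.085}, {"linear": [-0.006, 0, -0.0011], "turn": [0, 0, 0], "claw": 0.085}, {"linear": [-0.006, 0, -0.0011], "turn": [0, 0, 0], "claw": 0.085}])

```text
time: 6.3
tool_pos: [490.6, -29.7, 29.2]
tool_rot: [0.0, 0.627, 0.779, 0.0]
ft_force: [-1.2, 4.3, 1.7]
width: 0.994
finger_force: 1.8
```

```bash
python3 st.py
```

```text
top 7 bar nest [-67.1   3.7] 1.4 54.0 yaw -20.08 ztop [13.  15.5]
scene 178 bar nest [-15.6  68.6] 93.9 33.7 yaw 21.58 ztop [48.7 49.7]
6.4 tcp nest [-38.1 100.8] [490.9 -30.3  29.3] f [ 0.3  0.7 -0.4] tool y yaw 12.23
```

Request:
play_rows(steps=[{"linear": [-0.006, 0, -0.0011], "turn": [0, 0, 0], "claw": 0.085}, {"linear": [-0.006, 0, -0.0011], "turn": [0, 0, 0], "claw": 0.085}, {"linear": [-0.006, 0, -0.0011], "turn": [0, 0, 0], "claw": 0.085}, {"linear": [-0.006, 0, -0.0011], "turn": [0, 0, 0], "claw": 0.085}, {"linear": [-0.006, 0, -0.0011], "turn": [0, 0, 0], "claw": 0.085}, {"linear": [-0.006, 0, -0.0011], "turn": [0, 0, 0], "claw": 0.085}, {"linear": [-0.004, 0, -0.0007], "turn": [0, 0, 0], "claw": 0.085}, {"linear": [-0.003, 0, 0], "turn": [0, 0, 0], "claw": 0.085}, {"linear": [-0.003, 0, 0], "turn": [0, 0, 0], "claw": 0.085}, {"linear": [-0.003, 0, 0], "turn": [0, 0, 0], "claw": 0.085}, {"linear": [-0.003, 0, 0], "turn": [0, 0, 0], "claw": 0.085}, {"linear": [0, 0, 0], "turn": [0, 0, 0], "claw": 0.085}])

```text
time: 7.9
tool_pos: [501.6, -80.4, 36.4]
tool_rot: [0.0, 0.628, 0.779, -0.0]
ft_force: [0.1, -0.1, -0.8]
width: 0.996
finger_force: 0.0
```

```bash
python3 st.py
```

```text
top 3 bar nest [  21.3 -147. ] 6.8 1.2 yaw 9.74 ztop [34.  34.3]
scene 382 bar nest [-20.8  -5.3] 104.9 32.7 yaw 18.29 ztop [49.5 51.2]
8.0 tcp nest [-38.2  49.8] [501.5 -80.1  36.4] f [0.8 0.3 0.3] tool y yaw 12.27
```

Request:
play_rows(steps=[{"linear": [0.012, 0, 0], "turn": [0, 0, 0], "claw": 0.085}, {"linear": [0.005, 0, -0.03], "turn": [0, 0, 0], "claw": 0.085}, {"linear": [0, 0, -0.04], "turn": [0, 0, 0], "claw": 0.0}, {"linear": [-0.017, -0.028, 0], "turn": [0, 0, 0], "claw": 0.0}, {"linear": [-0.017, -0.028, 0], "turn": [0, 0, 0], "claw": 0.0}, {"linear": [-0.017, -0.028, 0], "turn": [0, 0, 0], "claw": 0.0}, {"linear": [-0.017, -0.028, 0], "turn": [0, 0, 0], "claw": 0.0}, {"linear": [0, 0, 0], "turn": [0, 0, 0], "claw": 0.0}])

```text
time: 9.0
tool_pos: [402.1, -154.1, 106.3]
tool_rot: [0.0, 0.628, 0.778, -0.0]
ft_force: [0.9, 0.3, -0.6]
width: 0.001
finger_force: 0.0
```

```bash
python3 st.py
python3 - <<'E'
from h import *
t=load("top");s=load("scene")
f=lambda c,a,b:cv2.resize(c["color"][a:a+150,b:b+100,::-1],None,fx=4,fy=4,interpolation=cv2.INTER_CUBIC)
cv2.imwrite("pics/crop5.png",np.hstack([f(t,140,290),f(s,150,200)]))
E
```

```text
top 826 bar nest [-35.    1.4] 146.7 38.6 yaw 10.72 ztop [47.  48.6]
scene 665 bar nest [-38.2   0.8] 141.1 35.0 yaw 12.53 ztop [46.2 47.9]
9.1 tcp nest [-150.    -0.8] [ 403.1 -153.3  106.4] f [-0.7  0.1 -0.2] tool y yaw 12.25
```

View pics/crop5.png

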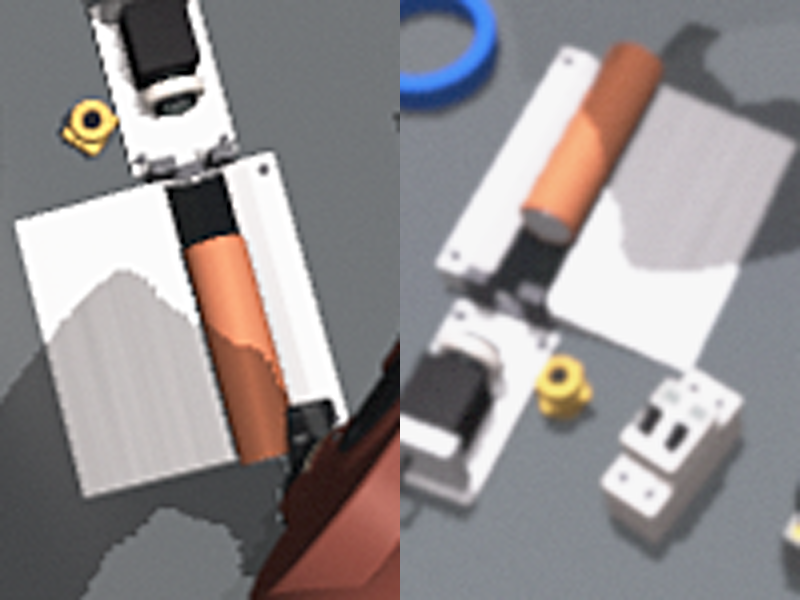

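The bar lies in the groove. In the left half of crop 5 its far end is at (215,237) and the stop posts are around (190,165); the finger is clear of the near end at (262,458). Next I lower the shut fingers behind that end and push lengthwise.

Request:
play_rows(steps=[{"linear": [0, 0, 0.025], "turn": [0, 0, 0], "claw": 0.0}, {"linear": [0, 0, 0.024], "turn": [0, 0, 0], "claw": 0.0}, {"linear": [0, 0.005, 0], "turn": [0, 0, 0], "claw": 0.0}, {"linear": [0, 0.005, 0], "turn": [0, 0, 0], "claw": 0.0}, {"linear": [0, 0.005, 0], "turn": [0, 0, 0], "claw": 0.0}, {"linear": [0, 0.005, 0], "turn": [0, 0, 0], "claw": 0.0}, {"linear": [0, 0.005, 0], "turn": [0, 0, 0], "claw": 0.0}, {"linear": [0, 0.005, 0], "turn": [0, 0, 0], "claw": 0.0}, {"linear": [0, 0.005, 0], "turn": [0, 0, 0], "claw": 0.0}, {"linear": [0, 0.005, 0], "turn": [0, 0, 0], "claw": 0.0}, {"linear": [0, 0.005, 0], "turn": [0, 0, 0], "claw": 0.0}, {"linear": [0, 0.005, 0], "turn": [0, 0, 0], "claw": 0.0}])

```text
time: 10.6
tool_pos: [452.0, -143.0, 57.3]
tool_rot: [-0.0, 0.627, 0.779, -0.0]
ft_force: [-4.1, -1.4, 2.8]
width: 0.0
finger_force: 2.1
```

```bash
python3 st.py
```

```text
top 623 bar nest [-13.4   1.6] 135.1 38.5 yaw 6.14 ztop [47.  48.7]
scene 686 bar nest [-23.7   2.3] 155.0 33.3 yaw 11.93 ztop [46.3 47.5]
10.7 tcp nest [-99.5  -1.1] [ 452.5 -142.9   57.3] f [ 0.3  0.7 -0.1] tool y yaw 12.29
```

Request:
play_rows(steps=[{"linear": [0, 0.005, 0], "turn": [0, 0, 0], "claw": 0.0}, {"linear": [0, 0.005, 0], "turn": [0, 0, 0], "claw": 0.0}, {"linear": [0, 0.005, 0], "turn": [0, 0, 0], "claw": 0.0}, {"linear": [0, 0.003, 0], "turn": [0, 0, 0], "claw": 0.0}, {"linear": [0, 0.002, 0], "turn": [0, 0, 0], "claw": 0.0}])

```text
time: 11.32
tool_pos: [471.5, -138.8, 57.3]
tool_rot: [-0.0, 0.627, 0.779, 0.0]
ft_force: [-3.6, -0.1, -0.3]
width: 0.004
finger_force: 1.7
```

```bash
cat > fe.py <<'E'
from h import *
# far end of bar vs stop: profile of copper along nest x near axis
o=np.array([549.5,-120.7]);a=np.radians(12.25);R=np.array([[np.cos(a),-np.sin(a)],[np.sin(a),np.cos(a)]])
for n in("top","scene"):
    c=grab(n);P=cloud(c);col=c["color"].astype(int);q=(P[...,:2]-o)@R
    m=((col[...,0]>1.5*col[...,2])&(col[...,0]-col[...,1]>30)&(abs(q[...,1])<10)&(P[...,2]>35)&(abs(q[...,0])<110))
    print(n,m.sum(),"x range",np.percentile(q[m][:,0],[0.5,2,98,99.5]).round(1))
ob=manip.get_obs();print("tcp",(R.T@(ob["tool_pos"][:2]-o)).round(1),(R.T@ob["ft_force"][:2]).round(1))
E
python3 fe.py
```

```text
top 1146 x range [-109.4 -107.4   65.5   71. ]
scene 1115 x range [-65.2 -59.9  65.9  71.1]
tcp [-79.9  -1.1] [-1.2 -0.6]
```

Close to the stop now; I continue in small steps, watching the force.

Request:
play_rows(steps=[{"linear": [0, 0.0015, 0], "turn": [0, 0, 0], "claw": 0.0}, {"linear": [0, 0.0015, 0], "turn": [0, 0, 0], "claw": 0.0}])

```text
time: 11.68
tool_pos: [474.3, -138.2, 57.3]
tool_rot: [-0.0, 0.628, 0.779, 0.0]
ft_force: [-3.1, -0.3, 0.1]
width: 0.001
finger_force: 1.5
```

Request:
play_rows(steps=[{"linear": [0, 0.001, 0], "turn": [0, 0, 0], "claw": 0.0}, {"linear": [0, 0.001, 0], "turn": [0, 0, 0], "claw": 0.0}])

```text
time: 11.92
tool_pos: [476.3, -137.8, 57.3]
tool_rot: [-0.0, 0.627, 0.779, 0.0]
ft_force: [-3.8, -0.4, -0.5]
width: 0.001
finger_force: 1.5
```

Request:
play_rows(steps=[{"linear": [0, 0.001, 0], "turn": [0, 0, 0], "claw": 0.0}, {"linear": [0, 0.001, 0], "turn": [0, 0, 0], "claw": 0.0}])

```text
time: 12.18
tool_pos: [478.3, -137.3, 57.3]
tool_rot: [-0.0, 0.627, 0.779, 0.0]
ft_force: [-2.8, -0.0, 0.2]
width: -0.004
finger_force: 1.5
```

Request:
play_rows(steps=[{"linear": [0, 0.001, 0], "turn": [0, 0, 0], "claw": 0.0}, {"linear": [0, 0, 0], "turn": [0, 0, 0], "claw": 0.0}])

```text
time: 12.42
tool_pos: [479.2, -137.1, 57.4]
tool_rot: [-0.0, 0.627, 0.779, -0.0]
ft_force: [-2.4, -0.4, -0.9]
width: 0.001
finger_force: 1.6
```

Request:
play_rows(steps=[{"linear": [0, 0.001, 0], "turn": [0, 0, 0], "claw": 0.0}, {"linear": [0, 0.001, 0], "turn": [0, 0, 0], "claw": 0.0}])

```text
time: 12.68
tool_pos: [479.6, -137.0, 57.2]
tool_rot: [-0.001, 0.628, 0.778, -0.002]
ft_force: [-15.0, -4.1, 7.3]
width: 0.001
finger_force: 8.1
```

Request:
play_rows(steps=[{"linear": [0, 0.001, 0], "turn": [0, 0, 0], "claw": 0.0}, {"linear": [0, 0, 0], "turn": [0, 0, 0], "claw": 0.0}])

```text
time: 12.92
tool_pos: [479.7, -137.0, 57.2]
tool_rot: [-0.002, 0.628, 0.778, -0.002]
ft_force: [-18.2, -4.3, 8.5]
width: 0.0
finger_force: 9.7
```

```bash
python3 fe.py;  python3 - <<'E'
from h import *
t=load("top");s=load("scene")
f=lambda c,a,b:cv2.resize(c["color"][a:a+100,b:b+67,::-1],None,fx=6,fy=6,interpolation=cv2.INTER_CUBIC)
cv2.imwrite("pics/crop6.png",np.hstack([f(t,150,310)[:,:398],f(s,165,205)[:,:398]]))
E
```

```text
top 1215 x range [-109.6 -107.6   73.1   79.1]
scene 1144 x range [-57.8 -51.8  73.7  79.5]
tcp [-71.7  -1.1] [-19.7   0.5]
```

View pics/crop6.png

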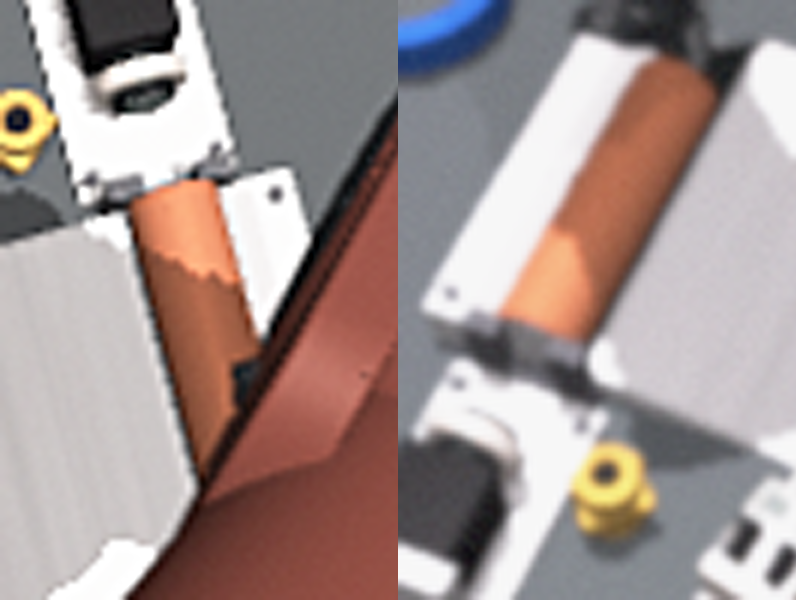

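The bar's far end is against both posts (crop 6: left half (160,190), right half (545,330)), and the force rose to 18 N there. Backing straight off, then up.

Request:
play_rows(steps=[{"linear": [0, -0.002, 0], "turn": [0, 0, 0], "claw": 0.0}, {"linear": [0, -0.006, 0], "turn": [0, 0, 0], "claw": 0.0}, {"linear": [0, -0.025, 0], "turn": [0, 0, 0], "claw": 0.0}, {"linear": [0, -0.04, 0], "turn": [0, 0, 0], "claw": 0.0}, {"linear": [0, 0, -0.05], "turn": [0, 0, 0], "claw": 0.0}, {"linear": [0, 0, -0.05], "turn": [0, 0, 0], "claw": 0.0}, {"linear": [0, 0, 0], "turn": [0, 0, 0], "claw": 0.0}, {"linear": [0, 0, 0], "turn": [0, 0, 0], "claw": 0.0}])

```text
time: 14.02
tool_pos: [411.0, -152.2, 157.3]
tool_rot: [0.0, 0.627, 0.779, 0.0]
ft_force: [-0.2, 0.5, -0.1]
width: -0.005
finger_force: 0.0
```

```bash
python3 fe.py; python3 st.py
```

```text
top 766 x range [-109.6 -108.6   75.9   79.6]
scene 780 x range [-109.2 -107.5   75.5   80. ]
tcp [-142.5   -0.8] [-0.2 -0.3]
top 840 bar nest [11.3  1.6] 139.8 38.7 yaw 12.14 ztop [46.8 48.6]
scene 713 bar nest [-1.8  0.9] 166.2 35.5 yaw 12.07 ztop [46.2 47.8]
14.225 tcp nest [-142.6   -0.7] [ 410.3 -151.6  156.2] f [ 0.5  0.3 -0.6] tool y yaw 12.28
```

The bar rests at the stop (x about 10 to 11 mm, yaw matching the nest), and the robot is clear. Handing in.

```bash
python3 -c "
from bench import manip
print(manip.close_job())"
```

```text
the job is handed in; nothing more can be done
None
```

The job is handed in: the smallest copper bar was rolled up the ramp into the V-block and pushed along the groove to the stop; a last camera check showed it resting there with the robot clear, but no verdict came back.

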